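# Strip a machine shaft for cleaning and sort its spacers

### The job

Strip the machine shaft for cleaning. First slide the stop collar off the bar's free end and put it in the round dish while all the spacers are still on the bar; then slide off the three white spacers one after another and set each in the rectangular tray of its own size - small, medium or large - flat on the tray floor, standing with its bore level as it hung.

Things in the scene. Friction and masses are not known exactly. Their poses are not given: they have to be found in the camera images.
- shaft: Fixed bench stand with a horizontal square steel bar. Origin: table level under the middle of the post (36 x 30 mm, 98 mm high; foot plate 110 x 70 x 12 mm). Bar 18 x 18 mm, along the body's -y, centre line at x = 0, z = 80 mm, plain free end at y = -200 mm. On it hang, about 14 mm apart, three white spacers in any order and, next to the free end, the stop collar.
- collar: Stop collar: dark steel sleeve 34 x 34 mm (x, z) and 18 mm long along its y (the bore), bore 26 x 26 mm, with a thumbscrew head (12 mm wide, 7 mm high) on top, already loosened: it slides freely. Origin: centre of the bore. About 80 g. On the bar it hangs with its origin 4 mm below the bar's centre line, axes as the shaft's.
- spacer_small: The small white plastic spacer: square sleeve 38 x 38 mm (x, z) and 26 mm long along its y (the bore), bore 26 x 26 mm. Origin: centre of the bore. About 30 g. It hangs loose on the bar with its origin 4 mm below the bar's centre line, axes as the shaft's.
- spacer_medium: The medium white plastic spacer: square sleeve 50 x 50 mm (x, z) and 26 mm long along its y (the bore), bore 26 x 26 mm. Origin: centre of the bore. About 65 g. It hangs loose on the bar with its origin 4 mm below the bar's centre line, axes as the shaft's.
- spacer_large: The large white plastic spacer: square sleeve 62 x 62 mm (x, z) and 26 mm long along its y (the bore), bore 26 x 26 mm. Origin: centre of the bore. About 115 g. It hangs loose on the bar with its origin 4 mm below the bar's centre line, axes as the shaft's.
- tray_small: The small of three rectangular blue trays, fixed to the table: inside 58 mm along its x by 46 mm along its y, floor 3 mm above the table, rim only 6 mm above the table, walls 3 mm. Origin: table level under its centre. It takes the small spacer (38 mm wide along the tray's x, bore along the tray's y) with 10 mm to spare on every side.
- tray_medium: The medium of three rectangular blue trays, fixed to the table: inside 70 mm along its x by 46 mm along its y, floor 3 mm above the table, rim only 6 mm above the table, walls 3 mm. Origin: table level under its centre. It takes the medium spacer (50 mm wide along the tray's x, bore along the tray's y) with 10 mm to spare on every side.
- tray_large: The large of three rectangular blue trays, fixed to the table: inside 82 mm along its x by 46 mm along its y, floor 3 mm above the table, rim only 6 mm above the table, walls 3 mm. Origin: table level under its centre. It takes the large spacer (62 mm wide along the tray's x, bore along the tray's y) with 10 mm to spare on every side.
- dish: Round blue dish, fixed to the table, 80 mm across outside at the rim, 68 mm across inside at the floor; floor 3 mm and rim 6 mm above the table. Origin: table level under its centre.
There are look-alikes about, which are no part of the job. What is shaped like the spacer_small but yellow is not meant.

How it is judged:
By the outcome, as a careful person would: the job done as asked, in the order asked, and still so for the second after the job is handed in, with the robot touching nothing.
It also fails if it takes over 115 s, if anything falls off the work surface, if the arm or the gripper's body presses on something with over 40 N, if the wrist force passes 120 N, or if a joint passes its speed limit or range.

### The arm

A 6-joint arm with a two-finger parallel gripper is mounted at the origin on the work surface. World frame = base frame: x ahead of the robot, y to its left, z up, the work surface at z = 0. Lengths are in mm, angles in degrees, forces in N, time in s.
With the tool pointing down it reaches from about 300 to 850 mm from the base axis. Payload 4.2 kg.
Tool frame: the origin (TCP) lies midway between the tips of the shut fingers; the grasp point (between the pads) lies pinch_z behind it (pinch_z is the distance from the TCP to the grasp point, in mm); z points along the fingers, y is the line along which they close (so a half turn about z gives the same grasp; the last joint's range is limited). The gripper opens to 91 mm and grips with 3 to 60 N. Pads are 32 mm wide; open, the fingers measure 118 mm over their backs; the gripper's body (76 mm by 178 mm) begins 60 mm behind the grasp point.
Start: joints at [70.073, 18.312, 89.639, -0, 72.044, -1.146], TCP at [185.13, 544.399, 213.976] pointing down, gripper open.
Joint ranges: [-177.97, 177.97], [-48.28, 115.42], [12.27, 149.76], [-77.06, 257.06], [2.81, 150.46], [-146.56, 146.56]. Speed limits (degrees/s): [147.25, 147.25, 180, 180, 180, 180].

### API

Orientations are given as [roll, pitch, yaw] about the fixed x, y, z axes, in that order (R = Rz(yaw) Ry(pitch) Rx(roll)).
In Python, from workcell import state, grab_frame, job_done, masks_of, landmark_of, pinch_z gives the robot as it stands. The module is installed in compiled form; this text tells all that it offers.
- The arm moves only by the tool move_arm, never from a script. Its argument "plan" is a list of rows, each an object of numbers: "x", "y", "z": the shift along the tool's x, y, z in mm; "rx", "ry", "rz": the turn, a rotation vector about the tool's x, y, z in rad. A call has 1 to 10 rows; each row shifts and turns the commanded pose from where the row before left it, along the tool's axes as they then stand; what a row does not reach is not made up. A row lasts 1/10 s, in which the tool goes at most 50 mm and 8.59 degrees, less where a joint would pass 70% of its speed; a pose out of reach is approached as far as the arm can. A call is refused whole if a number of a shift passes 50 or a number of a turn 0.15, either way. A call with a gripper value outside its range is refused whole. "grip" is the opening, from 0 (shut) to 1 (fully open), set as the call begins (left out, the last holds). The fingers move at their own pace and stop on an object; "squeeze" is the grip in N (left out, the last holds). Time passes only in rows, so rows that do not move let the fingers close. It gives the time, the measured TCP pose, the force, the opening and the grip force at its end, in the units of the state.
- state(): the state, without advancing time (a new reading comes with each control period).
- grab_frame(name): name is "scene" or "top" or "wrist"; returns a dict with "img" (384x512x3 uint8, red, green, blue), "z_map" (384x512 float32, mm along the optical axis (not along the pixel's ray), 0 where there is no reading), "fx", "fy", "cx", "cy" (pixels), "dist" ([k1, k2, p1, p2, k3] as OpenCV has them; the pictures are not rectified), "rvec" (rotation vector, rad) and "tvec" (3), from world to camera coordinates, as OpenCV has them. Camera axes: x right, y down, z forward; pixel columns grow to the right and rows downward; lengths in mm; the calibration is good to about 2 mm. A picture is of the moment at which its call begins.
- job_done(): hands the job in; it is judged then, once.
Trained networks look in the newest picture that a camera, given by its name, has taken for a name from the list of things; names that differ only in an ending like _2 or _b are one class to them, and where a whole thing is asked for, a point or a joint stands for the part that bears it (a point fixed in the world has none). Each returns a list of dicts, best first, with "p" (0 to 1); they miss things now and then, are a little off and sometimes report something else, mostly with a low value. They report only what shows in the picture. A call takes as long as a camera call. They do not tell look-alikes from the thing itself.
- masks_of(camera, label): "pixels" (384x512 bool, what is visible of it) and "box" ([centre column, centre row, width, height] in pixels, round what is visible of it).
- landmark_of(camera, label): "point" ([column, row] in pixels: a listed point, or the origin of a listed thing).
The state is a dict: "time_s": time; "qpos": joint angles; "qvel": joint speeds; "effort": joint torques, N m; "ee_pos": TCP position; "ee_rot": TCP orientation; "force": force on the tool from outside, world axes, zero at the start; "torque": the same for the moment, N m; "gripper_width": finger opening in mm; "gripper_force": force on a finger pad.
Only numpy, scipy, OpenCV 4.12 (cv2) and the standard library are available. Lean on these libraries where they do the work, as an engineer would, in place of code of your own. Each camera call takes 0.05 s, during which the arm holds its last target. There are 200 camera calls.

## Working session

There is one attempt and no reset: what is moved stays moved. The work goes in short steps, Python scripts to look and compute and a tool call to move; the robot and the scene stay as the last step left them, time stands still between calls to the robot, and variables do not carry over. Pictures are saved under pics/ and viewed, at most 14 in all, crops included, and the job is handed in when it is done.

Besides the shell and the picture viewer there is one more tool, called after ">>>" by a JSON object that holds its "fn" and its "kwargs", one argument or row to a line. move_arm: Moves the arm, as the interface text tells. Its arguments: {"type":"object","properties":{"plan":{"type":"array","items":{"type":"object","properties":{"x":{"type":"number"},"y":{"type":"number"},"z":{"type":"number"},"rx":{"type":"number"},"ry":{"type":"number"},"rz":{"type":"number"}}}},"grip":{"type":"number"},"squeeze":{"type":"number"}},"required":["plan"]}

```bash
mkdir -p pics; ls
python3 - <<'E'
from workcell import *
import cv2
print(pinch_z, state())
for c in ["scene","top"]:
    f=grab_frame(c); cv2.imwrite(f"pics/{c}0.png",f["img"][:,:,::-1]); print(c,f["fx"],f["dist"],f["rvec"],f["tvec"])
    for l in ["shaft","collar","spacer_small","spacer_medium","spacer_large","tray_small","tray_medium","tray_large","dish"]:
        print(l,[(round(float(d["p"]),2),[round(float(v)) for v in d["point"]]) for d in landmark_of(c,l)][:3],[(round(float(d["p"]),2),[round(float(v)) for v in d["box"]]) for d in masks_of(c,l)][:3])
E
```

```text
pics
18.8 {'time_s': 0.0, 'qpos': array([ 7.00729782e+01,  1.83514946e+01,  8.97075490e+01, -1.57875480e-03,
        7.20441458e+01, -1.14476273e+00]), 'qvel': array([ 0.05754021, -0.07446452,  0.03624619, -0.00551746,  0.09225219,
       -0.04081407]), 'effort': array([ 3.14795143e-03, -4.12459517e+01, -2.31975174e+01,  7.30903423e-02,
        4.58248041e-02, -1.36740055e-04]), 'ee_pos': array([184.95419096, 543.89444753, 213.11401518]), 'ee_rot': array([-1.79896801e+02, -5.60891584e-04,  1.61218228e+02]), 'force': array([-0.55057531, -0.16424964,  0.24119619]), 'torque': array([-0.0214036 ,  0.04762396, -0.00297471]), 'gripper_force': 0.0, 'gripper_width': 91.1008441460158}
scene 368.2162417714067 [-0.02304953  0.          0.          0.          0.        ] [ 0.92459702  2.57931436 -0.9307523 ] [ 401.17351539 -187.9402779  1109.14720464]
shaft [(0.84, [338, 292])] [(0.81, [318, 268, 111, 101])]
collar [(0.5, [273, 228])] [(0.57, [274, 226, 16, 23])]
spacer_small [(0.78, [302, 327]), (0.71, [324, 258])] [(0.8, [326, 258, 26, 25]), (0.68, [304, 325, 20, 29])]
spacer_medium [(0.86, [
[... 550 characters left out ...]
 [(0.68, [153, 205])] [(0.81, [181, 207, 104, 47])]
collar [(0.51, [222, 189])] [(0.42, [221, 188, 12, 19])]
spacer_small [(0.64, [165, 192]), (0.57, [156, 156])] [(0.82, [155, 158, 24, 24]), (0.75, [166, 198, 13, 20]), (0.64, [182, 204, 100, 48])]
spacer_medium [(0.76, [185, 193]), (0.55, [155, 206])] [(0.93, [185, 193, 16, 29])]
spacer_large [(0.95, [202, 193])] [(0.63, [204, 193, 22, 34])]
tray_small [(0.91, [319, 184]), (0.5, [156, 204])] [(0.6, [319, 185, 24, 28]), (0.36, [223, 189, 12, 18])]
tray_medium [(0.89, [322, 244])] [(0.85, [321, 247, 28, 33])]
tray_large [(0.92, [375, 245])] [(0.59, [376, 244, 27, 38])]
dish [(0.74, [378, 190]), (0.74, [168, 196])] [(0.86, [379, 190, 34, 33])]
```

Run:
```python
import cv2
a=cv2.imread("pics/scene0.png");b=cv2.imread("pics/top0.png")
cv2.imwrite("pics/s1.png",cv2.resize(a[120:350,140:390],None,fx=2.6,fy=2.6,interpolation=3)[:600])
cv2.imwrite("pics/t1.png",cv2.resize(b[120:290,130:410],None,fx=2.8,fy=2.8,interpolation=3))
```

```text
(no output)
```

View pics/s1.png

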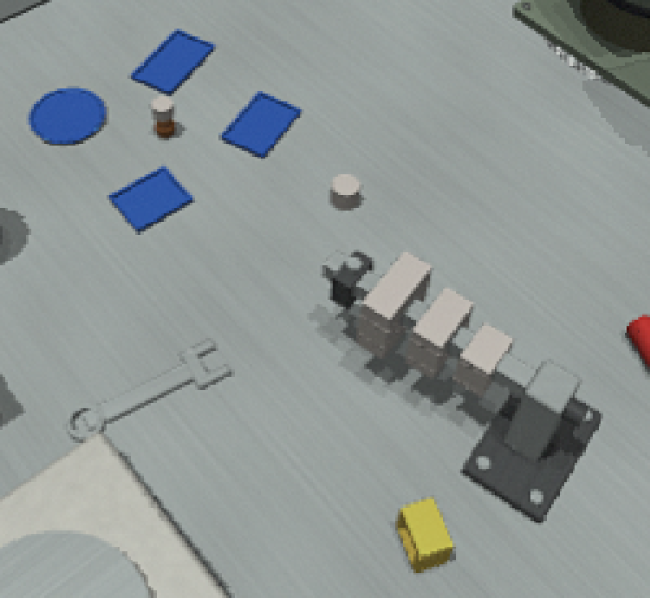

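View pics/t1.png

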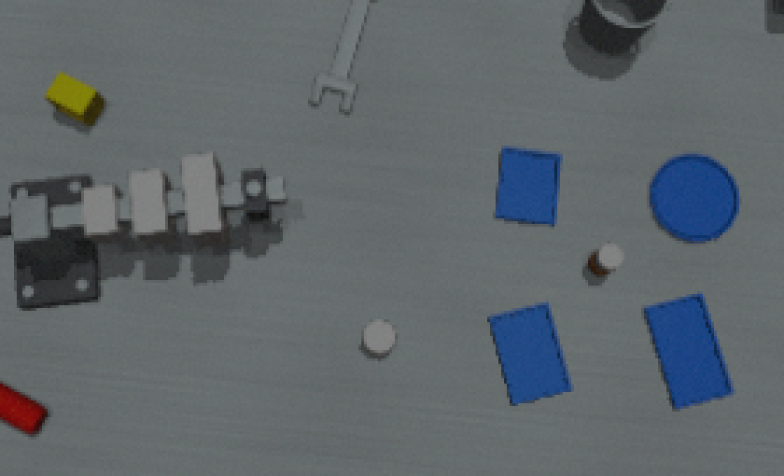

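The top view shows the post at left (crop 30,215), the bar running right with small, medium, large and collar (255,190), three trays and the dish on the right, and the yellow look-alike at (72,97). Next I'll measure them.

```bash
cat > h.py <<'E'
import numpy as np, cv2
from workcell import *
def cam(f):
    K=np.array([[f["fx"],0,f["cx"]],[0,f["fy"],f["cy"]],[0,0,1.]]);R=cv2.Rodrigues(np.array(f["rvec"],float))[0]
    return K,np.array(f["dist"],float),R,np.array(f["tvec"],float).ravel()
def rays(f,uv):
    K,D,R,t=cam(f)
    n=cv2.undistortPoints(np.array(uv,float).reshape(-1,1,2),K,D).reshape(-1,2)
    return -R.T@t, np.c_[n,np.ones(len(n))]@R
def onz(f,uv,z):
    o,d=rays(f,uv); return o+d*((z-o[2])/d[:,2])[:,None]
def cloud(f):
    h,w=f["z_map"].shape; v,u=np.mgrid[:h,:w]; o,d=rays(f,np.c_[u.ravel(),v.ravel()])
    P=o+d*f["z_map"].reshape(-1,1); P[f["z_map"].ravel()==0]=np.nan
    return P.reshape(h,w,3)
E
python3 - <<'E'
from h import *
np.set_printoptions(precision=1,suppress=True)
for c in ["top","scene"]:
    f=grab_frame(c);im=f["img"].astype(int);P=cloud(f)
    b=((im[...,2]>im[...,0]+50)&(im[...,2]>60)).astype(np.uint8)
    for k in cv2.findContours(b,cv2.RETR_EXTERNAL,cv2.CHAIN_APPROX_NONE)[0]:
        if cv2.contourArea(k)<80: continue
        X=onz(f,k.reshape(-1,2),5)[:,:2].astype(np.float32)
        (x,y),s,a=cv2.minAreaRect(X); print(c,"blue",x,y,s,a)
    if c=="top":
        m=(P[...,2]>85)&(P[...,2]<112)
        n,L=cv2.connectedComponents(m.astype(np.uint8))
        for i in range(1,n):
            q=P[L==i]
            if len(q)>60: 
                print(i,len(q),q.min(0),q.max(0))
        v,u=np.nonzero(m); print(u.min(),u.max(),v.min(),v.max())
    for l in ["collar","spacer_small","spacer_medium","spacer_large"]:
        for d in masks_of(c,l)[:2]:
            q=P[d["pixels"]]; q=q[~np.isnan(q[:,0])]; zt=np.percentile(q[:,2],95); s=q[abs(q[:,2]-zt)<5]
            (x,y),sz,a=cv2.minAreaRect(s[:,:2].astype(np.float32)); print(c,l,round(d["p"],2),"ztop",zt,x,y,sz,a)
E
```

```text
top blue 441.43133544921875 -143.3043975830078 (76.03767395019531, 52.06224822998047) 19.65814208984375
top blue 457.377685546875 -277.3117370605469 (88.27182006835938, 53.452919006347656) 20.344497680664062
top blue 591.2664794921875 -278.1826477050781 (75.51211547851562, 77.82046508789062) 5.8164896965026855
top blue 586.1671142578125 -132.59091186523438 (52.32870864868164, 64.17407989501953) 88.17833709716797
top blue 823.1442260742188 -485.59222412109375 (31.3496150970459, 30.018877029418945) 45.61784362792969
1 758 [ 710.7 -588.1   85. ] [ 948.  -347.9  112. ]
17 113 [ 773.5 -574.7   85.3] [ 781.8 -454.3   93.5]
18 1620 [476.1  71.1  85. ] [560.4 294.5 110.3]
66 511 48 207
top collar 0.59 ztop 100.38847183697725 537.7091064453125 94.83029174804688 (11.731304168701172, 9.105586051940918) 6.68121862411499
top collar 0.4 ztop 6.923859794233714 442.1087951660156 -143.34161376953125 (76.66304016113281, 52.764217376708984) 19.735660552978516
top spacer_small 0.81 ztop 39.239320317621626 617.9552612304688 268.755126953125 (39.039100646972656, 25.663257598876953) 69.05935668945312
top s
[... 833 characters left out ...]
6484
scene collar 0.66 ztop 100.12378830235525 536.1959838867188 95.76466369628906 (10.152358055114746, 13.1194486618042) 86.94583129882812
scene spacer_small 0.88 ztop 40.36967108614667 618.2218627929688 271.73358154296875 (36.03298568725586, 25.740501403808594) 69.0799789428711
scene spacer_small 0.85 ztop 96.53461147318247 508.07080078125 214.53248596191406 (39.53846740722656, 26.257427215576172) 13.248836517333984
scene spacer_medium 0.7 ztop 102.42360285799224 517.774658203125 176.4445343017578 (50.96221923828125, 26.40813636779785) 13.57580280303955
scene spacer_large 0.83 ztop 108.35038314662121 527.3015747070312 135.30691528320312 (62.595703125, 25.947978973388672) 12.437758445739746
```

```bash
cat > p.py <<'E'
import sys,json
from h import *
from scipy.spatial.transform import Rotation as Ro
# usage: p.py x y z yaw n  (soft ends if n>=5)
def main(x,y,z,yaw,n):
    n=int(n);s=state();p=s["ee_pos"];R=Ro.from_euler("xyz",s["ee_rot"],degrees=True)
    print("t",round(s["time_s"],2),"p",np.round(p,1),np.round(s["ee_rot"],1),"w",round(s["gripper_width"],1),"f",np.round(s["force"],1),round(s["gripper_force"],1))
    d=np.array([x,y,z])-p; G=Ro.from_euler("xyz",[180,0,yaw],degrees=True); rv=(R.inv()*G).as_rotvec()
    w=np.ones(n)
    if n>=5: w[[0,-1]]=.5
    w/=w.sum(); rows=[]
    for k in w:
        t=R.inv().apply(d*k); rows.append(dict(zip(["x","y","z","rx","ry","rz"],[*np.round(t,1).tolist(),*np.round(rv*k,4).tolist()])))
        rows[-1]={a:b for a,b in rows[-1].items() if abs(b)>4e-4}; R=R*Ro.from_rotvec(rv*k)
    for i in range(0,n,10): print(json.dumps(rows[i:i+10]).replace('"',''))
main(*map(float,sys.argv[1:]))
E
python3 p.py 537 95.3 150 103.5 15
```

```text
t 2.4 p [185.1 544.4 214. ] [180.    0.  161.2] w 91.0 f [ 0.8 -0.5  0. ] 0.0
[{x: -17.1, y: -11.1, z: 2.3, rz: 0.036}, {x: -34.9, y: -21.0, z: 4.6, rz: 0.072}, {x: -36.3, y: -18.5, z: 4.6, rz: 0.072}, {x: -37.6, y: -15.8, z: 4.6, rz: 0.072}, {x: -38.6, y: -13.1, z: 4.6, rz: 0.072}, {x: -39.4, y: -10.3, z: 4.6, rz: 0.072}, {x: -40.1, y: -7.4, z: 4.6, rz: 0.072}, {x: -40.5, y: -4.5, z: 4.6, rz: 0.072}, {x: -40.7, y: -1.6, z: 4.6, rz: 0.072}, {x: -40.7, y: 1.4, z: 4.6, rz: 0.072}]
[{x: -40.5, y: 4.3, z: 4.6, rz: 0.072}, {x: -40.1, y: 7.2, z: 4.6, rz: 0.072}, {x: -39.5, y: 10.0, z: 4.6, rz: 0.072}, {x: -38.7, y: 12.9, z: 4.6, rz: 0.072}, {x: -18.8, y: 7.8, z: 2.3, rz: 0.036}]
```

>>> {"fn": "move_arm", "kwargs": {
  "plan": [
    {"x": -17.1,"y": -11.1,"z": 2.3,"rz": 0.036},
    {"x": -34.9,"y": -21,"z": 4.6,"rz": 0.072},
    {"x": -36.3,"y": -18.5,"z": 4.6,"rz": 0.072},
    {"x": -37.6,"y": -15.8,"z": 4.6,"rz": 0.072},
    {"x": -38.6,"y": -13.1,"z": 4.6,"rz": 0.072},
    {"x": -39.4,"y": -10.3,"z": 4.6,"rz": 0.072},
    {"x": -40.1,"y": -7.4,"z": 4.6,"rz": 0.072},
    {"x": -40.5,"y": -4.5,"z": 4.6,"rz": 0.072},
    {"x": -40.7,"y": -1.6,"z": 4.6,"rz": 0.072},
    {"x": -40.7,"y": 1.4,"z": 4.6,"rz": 0.072}
  ],
  "grip": 1,
  "squeeze": 15
}}

```text
schema error: expected keys x, y, z, rx, ry, rz
```

>>> {"fn": "move_arm", "kwargs": {
  "plan": [
    {"x": -40.5,"y": 4.3,"z": 4.6,"rz": 0.072},
    {"x": -40.1,"y": 7.2,"z": 4.6,"rz": 0.072},
    {"x": -39.5,"y": 10,"z": 4.6,"rz": 0.072},
    {"x": -38.7,"y": 12.9,"z": 4.6,"rz": 0.072},
    {"x": -18.8,"y": 7.8,"z": 2.3,"rz": 0.036},
    {},
    {}
  ]
}}

```text
schema error: expected keys x, y, z, rx, ry, rz
```

```bash
python3 p.py 537 95.3 73 103.5 4
python3 - <<'E'
from h import *
f=grab_frame("wrist");P=cloud(f);cv2.imwrite("pics/w1.png",f["img"][:,:,::-1])
for l in ["collar","spacer_large","spacer_medium","spacer_small"]:
    for d in masks_of("wrist",l)[:2]:
        q=P[d["pixels"]]; q=q[~np.isnan(q[:,0])]; zt=np.percentile(q[:,2],95); s=q[abs(q[:,2]-zt)<5]
        print(l,round(d["p"],2),zt.round(1),cv2.minAreaRect(s[:,:2].astype(np.float32)))
E
```

```text
t 2.4 p [185.1 544.4 214. ] [180.    0.  161.2] w 91.0 f [ 0.8 -0.5  0. ] 0.0
[{x: -119.4, y: -78.0, z: 35.2, rz: 0.2518}, {x: -135.1, y: -45.8, z: 35.2, rz: 0.2518}, {x: -142.2, y: -10.6, z: 35.2, rz: 0.2518}, {x: -140.4, y: 25.1, z: 35.2, rz: 0.2518}]
```

View pics/w1.png

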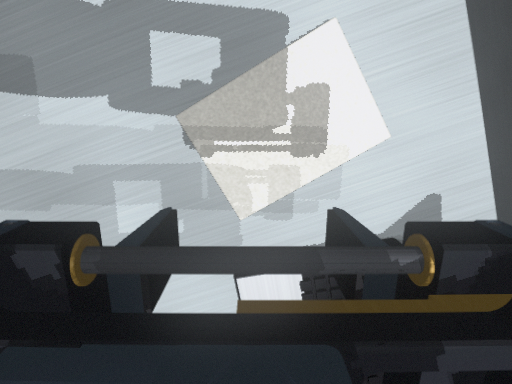

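The wrist view shows only fingers and a pale sheet: the arm has not moved yet, because every row needs all six keys.

>>> {"fn": "move_arm", "kwargs": {
  "plan": [
    {"x": -17.1,"y": -11.1,"z": 2.3,"rx": 0,"ry": 0,"rz": 0.036},
    {"x": -34.9,"y": -21,"z": 4.6,"rx": 0,"ry": 0,"rz": 0.072},
    {"x": -36.3,"y": -18.5,"z": 4.6,"rx": 0,"ry": 0,"rz": 0.072},
    {"x": -37.6,"y": -15.8,"z": 4.6,"rx": 0,"ry": 0,"rz": 0.072},
    {"x": -38.6,"y": -13.1,"z": 4.6,"rx": 0,"ry": 0,"rz": 0.072},
    {"x": -39.4,"y": -10.3,"z": 4.6,"rx": 0,"ry": 0,"rz": 0.072},
    {"x": -40.1,"y": -7.4,"z": 4.6,"rx": 0,"ry": 0,"rz": 0.072},
    {"x": -40.5,"y": -4.5,"z": 4.6,"rx": 0,"ry": 0,"rz": 0.072},
    {"x": -40.7,"y": -1.6,"z": 4.6,"rx": 0,"ry": 0,"rz": 0.072},
    {"x": -40.7,"y": 1.4,"z": 4.6,"rx": 0,"ry": 0,"rz": 0.072}
  ],
  "grip": 1,
  "squeeze": 15
}}

```text
time_s: 3.65
ee_pos: [424.8, 238.3, 170.3]
ee_rot: [180.0, -0.0, 121.9]
force: [0.4, 0.8, -0.5]
gripper_width: 90.9
gripper_force: 0.0
```

>>> {"fn": "move_arm", "kwargs": {
  "plan": [
    {"x": -40.5,"y": 4.3,"z": 4.6,"rx": 0,"ry": 0,"rz": 0.072},
    {"x": -40.1,"y": 7.2,"z": 4.6,"rx": 0,"ry": 0,"rz": 0.072},
    {"x": -39.5,"y": 10,"z": 4.6,"rx": 0,"ry": 0,"rz": 0.072},
    {"x": -38.7,"y": 12.9,"z": 4.6,"rx": 0,"ry": 0,"rz": 0.072},
    {"x": -18.8,"y": 7.8,"z": 2.3,"rx": 0,"ry": 0,"rz": 0.036},
    {"x": 0,"y": 0,"z": 0,"rx": 0,"ry": 0,"rz": 0},
    {"x": 0,"y": 0,"z": 0,"rx": 0,"ry": 0,"rz": 0}
  ]
}}

```text
time_s: 4.35
ee_pos: [536.6, 95.3, 149.4]
ee_rot: [-180.0, -0.0, 103.4]
force: [0.3, 0.4, 0.6]
gripper_width: 91.4
gripper_force: 0.0
```

```bash
sed -i 's/^        rows\[-1\]=.*abs(b)>4e-4}; /        rows[-1]={a:(b if abs(b)>4e-4 else 0) for a,b in rows[-1].items()}; /; s/print(json.dumps(rows\[i:i+10\]).*/print(json.dumps(rows[i:i+10],separators=(",",":")))/' p.py; python3 p.py 537 95.3 73 103.5 4
python3 - <<'E'
from h import *
f=grab_frame("wrist");P=cloud(f);cv2.imwrite("pics/w2.png",f["img"][:,:,::-1])
for l in ["collar","spacer_large","spacer_medium","spacer_small"]:
    for d in masks_of("wrist",l)[:2]:
        q=P[d["pixels"]]; q=q[~np.isnan(q[:,0])]; zt=np.percentile(q[:,2],95); s=q[abs(q[:,2]-zt)<5]
        print(l,round(d["p"],2),zt.round(1),cv2.minAreaRect(s[:,:2].astype(np.float32)))
E
```

```text
t 4.35 p [536.6  95.3 149.4] [-180.    -0.   103.4] w 91.4 f [0.3 0.4 0.6] 0.0
[{"x":0,"y":0.1,"z":19.1,"rx":0,"ry":0,"rz":0},{"x":0,"y":0.1,"z":19.1,"rx":0,"ry":0,"rz":0},{"x":0,"y":0.1,"z":19.1,"rx":0,"ry":0,"rz":0},{"x":0,"y":0.1,"z":19.1,"rx":0,"ry":0,"rz":0}]
collar 0.65 99.8 ((535.6011962890625, 94.79077911376953), (11.098742485046387, 12.026969909667969), 12.270075798034668)
spacer_large 0.86 107.4 ((526.2208251953125, 133.86953735351562), (62.12019729614258, 25.916887283325195), 13.37453842163086)
spacer_medium 0.72 101.4 ((516.42041015625, 175.01773071289062), (50.17900466918945, 25.47024917602539), 13.405572891235352)
spacer_small 0.67 95.5 ((507.25213623046875, 213.3068389892578), (38.2655143737793, 26.164085388183594), 13.037853240966797)
spacer_small 0.67 38.5 ((618.1265869140625, 269.5345458984375), (38.252967834472656, 27.18111801147461), 68.36677551269531)
```

View pics/w2.png

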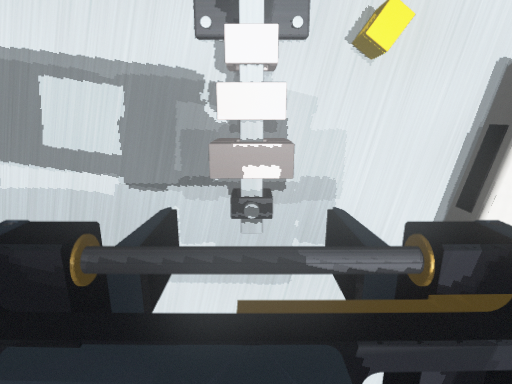

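The wrist view shows the bar centred between the fingers, the collar at (251,205) and the large, medium and small spacers behind it. This agrees with the other cameras to 1–2 mm.

>>> {"fn": "move_arm", "kwargs": {
  "plan": [
    {"x": 0,"y": -0.3,"z": 15,"rx": 0,"ry": 0,"rz": 0},
    {"x": 0,"y": 0,"z": 25,"rx": 0,"ry": 0,"rz": 0},
    {"x": 0,"y": 0,"z": 22,"rx": 0,"ry": 0,"rz": 0},
    {"x": 0,"y": 0,"z": 14,"rx": 0,"ry": 0,"rz": 0},
    {"x": 0,"y": 0,"z": 0,"rx": 0,"ry": 0,"rz": 0},
    {"x": 0,"y": 0,"z": 0,"rx": 0,"ry": 0,"rz": 0}
  ]
}}

```text
time_s: 5.2
ee_pos: [536.7, 95.7, 74.0]
ee_rot: [180.0, -0.0, 103.5]
force: [0.5, 0.2, -0.1]
gripper_width: 90.8
gripper_force: 0.0
```

>>> {"fn": "move_arm", "kwargs": {
  "plan": [
    {"x": 0,"y": 0,"z": 0,"rx": 0,"ry": 0,"rz": 0},
    {"x": 0,"y": 0,"z": 0,"rx": 0,"ry": 0,"rz": 0},
    {"x": 0,"y": 0,"z": 0,"rx": 0,"ry": 0,"rz": 0},
    {"x": 0,"y": 0,"z": 0,"rx": 0,"ry": 0,"rz": 0},
    {"x": 0,"y": 0,"z": 0,"rx": 0,"ry": 0,"rz": 0},
    {"x": 0,"y": 0,"z": 0,"rx": 0,"ry": 0,"rz": 0},
    {"x": 0,"y": 0,"z": 0,"rx": 0,"ry": 0,"rz": 0},
    {"x": 0,"y": 0,"z": 0,"rx": 0,"ry": 0,"rz": 0}
  ],
  "grip": 0
}}

```text
time_s: 6.0
ee_pos: [536.6, 95.2, 73.5]
ee_rot: [-180.0, -0.0, 103.5]
force: [0.5, 0.1, 1.3]
gripper_width: 33.7
gripper_force: 15.0
```

>>> {"fn": "move_arm", "kwargs": {
  "plan": [
    {"x": 0,"y": 0,"z": -2,"rx": 0,"ry": 0,"rz": 0},
    {"x": 0,"y": 0,"z": -2,"rx": 0,"ry": 0,"rz": 0},
    {"x": -4,"y": 0,"z": 0,"rx": 0,"ry": 0,"rz": 0},
    {"x": -10,"y": 0,"z": 0,"rx": 0,"ry": 0,"rz": 0},
    {"x": -14,"y": 0,"z": 0,"rx": 0,"ry": 0,"rz": 0},
    {"x": -14,"y": 0,"z": 0,"rx": 0,"ry": 0,"rz": 0},
    {"x": -14,"y": 0,"z": 0,"rx": 0,"ry": 0,"rz": 0},
    {"x": -10,"y": 0,"z": 0,"rx": 0,"ry": 0,"rz": 0},
    {"x": -4,"y": 0,"z": 0,"rx": 0,"ry": 0,"rz": 0},
    {"x": 0,"y": 0,"z": 0,"rx": 0,"ry": 0,"rz": 0}
  ]
}}

```text
time_s: 7.0
ee_pos: [553.0, 26.4, 77.5]
ee_rot: [180.0, -0.0, 103.4]
force: [0.4, 0.4, -1.1]
gripper_width: 33.9
gripper_force: 15.0
```

```bash
python3 - <<'E'
from h import *
f=grab_frame("scene");cv2.imwrite("pics/s2.png",cv2.resize(f["img"][120:350,140:390,::-1],None,fx=2.4,fy=2.4))
E
python3 p.py 589.5 -277.2 80 103.5 11
```

```text
t 7.05 p [552.9  27.   77.5] [-180.    -0.   103.4] w 34.3 f [-0.2  0.4 -0.9] 15.0
[{"x":-15.2,"y":-1.7,"z":-0.1,"rx":0,"ry":0,"rz":0},{"x":-30.4,"y":-3.5,"z":-0.3,"rx":0,"ry":0,"rz":0},{"x":-30.4,"y":-3.5,"z":-0.3,"rx":0,"ry":0,"rz":0},{"x":-30.4,"y":-3.5,"z":-0.3,"rx":0,"ry":0,"rz":0},{"x":-30.4,"y":-3.5,"z":-0.3,"rx":0,"ry":0,"rz":0},{"x":-30.4,"y":-3.5,"z":-0.3,"rx":0,"ry":0,"rz":0},{"x":-30.4,"y":-3.5,"z":-0.3,"rx":0,"ry":0,"rz":0},{"x":-30.4,"y":-3.5,"z":-0.3,"rx":0,"ry":0,"rz":0},{"x":-30.4,"y":-3.5,"z":-0.3,"rx":0,"ry":0,"rz":0},{"x":-30.4,"y":-3.5,"z":-0.3,"rx":0,"ry":0,"rz":0}]
[{"x":-15.2,"y":-1.8,"z":-0.1,"rx":0,"ry":0,"rz":0}]
```

View pics/s2.png

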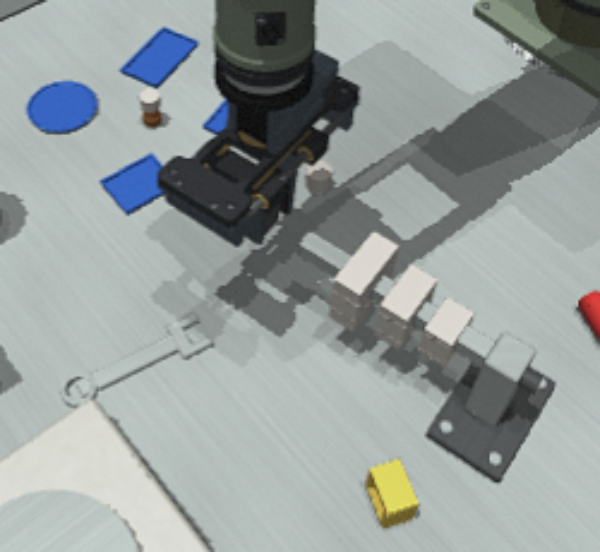

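The scene view shows the collar off the bar in the gripper, with the bar end (300,240) free and all spacers still on. Now to the dish.

>>> {"fn": "move_arm", "kwargs": {
  "plan": [
    {"x": -15,"y": -1.7,"z": -8,"rx": 0,"ry": 0,"rz": 0},
    {"x": -30.5,"y": -3.5,"z": -6,"rx": 0,"ry": 0,"rz": 0},
    {"x": -30.5,"y": -3.5,"z": 0,"rx": 0,"ry": 0,"rz": 0},
    {"x": -30.5,"y": -3.5,"z": 0,"rx": 0,"ry": 0,"rz": 0},
    {"x": -30.5,"y": -3.5,"z": 0,"rx": 0,"ry": 0,"rz": 0},
    {"x": -30.5,"y": -3.5,"z": 0,"rx": 0,"ry": 0,"rz": 0},
    {"x": -30.5,"y": -3.5,"z": 0,"rx": 0,"ry": 0,"rz": 0},
    {"x": -30.5,"y": -3.5,"z": 0,"rx": 0,"ry": 0,"rz": 0},
    {"x": -30.5,"y": -3.5,"z": 0,"rx": 0,"ry": 0,"rz": 0},
    {"x": -30.5,"y": -3.5,"z": 0,"rx": 0,"ry": 0,"rz": 0}
  ]
}}

```text
time_s: 8.05
ee_pos: [588.0, -263.9, 92.2]
ee_rot: [180.0, 0.0, 103.5]
force: [0.1, -0.0, -0.4]
gripper_width: 33.9
gripper_force: 15.0
```

>>> {"fn": "move_arm", "kwargs": {
  "plan": [
    {"x": -15.2,"y": -1.8,"z": 0,"rx": 0,"ry": 0,"rz": 0},
    {"x": 0,"y": 0,"z": 15,"rx": 0,"ry": 0,"rz": 0},
    {"x": 0,"y": 0,"z": 20,"rx": 0,"ry": 0,"rz": 0},
    {"x": 0,"y": 0,"z": 15,"rx": 0,"ry": 0,"rz": 0},
    {"x": 0,"y": 0,"z": 8,"rx": 0,"ry": 0,"rz": 0},
    {"x": 0,"y": 0,"z": 0,"rx": 0,"ry": 0,"rz": 0},
    {"x": 0,"y": 0,"z": 0,"rx": 0,"ry": 0,"rz": 0}
  ]
}}

```text
time_s: 8.75
ee_pos: [590.3, -277.3, 34.2]
ee_rot: [180.0, 0.0, 103.5]
force: [-0.9, -0.6, -1.4]
gripper_width: 33.7
gripper_force: 15.0
```

```bash
python3 p.py 589.5 -277.2 18 103.5 3
```

```text
t 8.75 p [ 590.3 -277.3   34.2] [180.    0.  103.5] w 33.7 f [-0.9 -0.6 -1.4] 15.0
[{"x":0.1,"y":-0.2,"z":5.4,"rx":0,"ry":0,"rz":0},{"x":0.1,"y":-0.2,"z":5.4,"rx":0,"ry":0,"rz":0},{"x":0.1,"y":-0.2,"z":5.4,"rx":0,"ry":0,"rz":0}]
```

>>> {"fn": "move_arm", "kwargs": {
  "plan": [
    {"x": 0,"y": 0,"z": 6,"rx": 0,"ry": 0,"rz": 0},
    {"x": 0,"y": 0,"z": 5,"rx": 0,"ry": 0,"rz": 0},
    {"x": 0,"y": 0,"z": 3,"rx": 0,"ry": 0,"rz": 0},
    {"x": 0,"y": 0,"z": 2,"rx": 0,"ry": 0,"rz": 0},
    {"x": 0,"y": 0,"z": 0.5,"rx": 0,"ry": 0,"rz": 0},
    {"x": 0,"y": 0,"z": 0,"rx": 0,"ry": 0,"rz": 0},
    {"x": 0,"y": 0,"z": 0,"rx": 0,"ry": 0,"rz": 0}
  ]
}}

```text
time_s: 9.45
ee_pos: [589.7, -277.3, 17.5]
ee_rot: [-180.0, -0.0, 103.5]
force: [-2.1, 0.8, 5.1]
gripper_width: 34.1
gripper_force: 15.0
```

>>> {"fn": "move_arm", "kwargs": {
  "plan": [
    {"x": 0,"y": 0,"z": 0,"rx": 0,"ry": 0,"rz": 0},
    {"x": 0,"y": 0,"z": 0,"rx": 0,"ry": 0,"rz": 0},
    {"x": 0,"y": 0,"z": 0,"rx": 0,"ry": 0,"rz": 0},
    {"x": 0,"y": 0,"z": 0,"rx": 0,"ry": 0,"rz": 0},
    {"x": 0,"y": 0,"z": 0,"rx": 0,"ry": 0,"rz": 0},
    {"x": 0,"y": 0,"z": -20,"rx": 0,"ry": 0,"rz": 0},
    {"x": 0,"y": 0,"z": -40,"rx": 0,"ry": 0,"rz": 0},
    {"x": 0,"y": 0,"z": -45,"rx": 0,"ry": 0,"rz": 0},
    {"x": 0,"y": 0,"z": -30,"rx": 0,"ry": 0,"rz": 0}
  ],
  "grip": 1
}}

```text
time_s: 10.35
ee_pos: [590.8, -277.8, 155.2]
ee_rot: [179.8, 0.1, 103.5]
force: [0.8, -1.3, 0.8]
gripper_width: 91.1
gripper_force: 0.0
```

```bash
python3 p.py 526.7 134.5 150 103.5 13
```

```text
t 10.35 p [ 590.8 -277.8  155.2] [1.798e+02 1.000e-01 1.035e+02] w 91.1 f [ 0.8 -1.3  0.8] 0.0
[{"x":17.3,"y":1.4,"z":0.2,"rx":0,"ry":0,"rz":0},{"x":34.7,"y":2.8,"z":0.4,"rx":0,"ry":0,"rz":0},{"x":34.7,"y":2.8,"z":0.4,"rx":0,"ry":0,"rz":0},{"x":34.7,"y":2.8,"z":0.4,"rx":0,"ry":0,"rz":0},{"x":34.7,"y":2.8,"z":0.4,"rx":0,"ry":0,"rz":0},{"x":34.7,"y":2.8,"z":0.4,"rx":0,"ry":0,"rz":0},{"x":34.7,"y":2.8,"z":0.4,"rx":0,"ry":0,"rz":0},{"x":34.7,"y":2.8,"z":0.4,"rx":0,"ry":0,"rz":0},{"x":34.7,"y":2.8,"z":0.4,"rx":0,"ry":0,"rz":0},{"x":34.7,"y":2.8,"z":0.4,"rx":0,"ry":0,"rz":0}]
[{"x":34.7,"y":2.8,"z":0.4,"rx":0,"ry":0,"rz":0},{"x":34.7,"y":2.8,"z":0.4,"rx":0,"ry":0,"rz":0},{"x":17.3,"y":1.4,"z":0.2,"rx":0,"ry":0,"rz":0}]
```

>>> {"fn": "move_arm", "kwargs": {
  "plan": [
    {"x": 17.5,"y": 1.4,"z": 0,"rx": 0,"ry": 0,"rz": 0},
    {"x": 34.7,"y": 2.8,"z": 0,"rx": 0,"ry": 0,"rz": 0},
    {"x": 34.7,"y": 2.8,"z": 0,"rx": 0,"ry": 0,"rz": 0},
    {"x": 34.7,"y": 2.8,"z": 0,"rx": 0,"ry": 0,"rz": 0},
    {"x": 34.7,"y": 2.8,"z": 0,"rx": 0,"ry": 0,"rz": 0},
    {"x": 34.7,"y": 2.8,"z": 0,"rx": 0,"ry": 0,"rz": 0},
    {"x": 34.7,"y": 2.8,"z": 0,"rx": 0,"ry": 0,"rz": 0},
    {"x": 34.7,"y": 2.8,"z": 0,"rx": 0,"ry": 0,"rz": 0},
    {"x": 34.7,"y": 2.8,"z": 0,"rx": 0,"ry": 0,"rz": 0},
    {"x": 34.7,"y": 2.8,"z": 0,"rx": 0,"ry": 0,"rz": 0}
  ]
}}

```text
time_s: 11.35
ee_pos: [537.5, 51.3, 151.1]
ee_rot: [-179.9, -0.0, 103.5]
force: [0.8, 0.2, -0.3]
gripper_width: 91.1
gripper_force: 0.0
```

>>> {"fn": "move_arm", "kwargs": {
  "plan": [
    {"x": 34.7,"y": 2.8,"z": 0,"rx": 0,"ry": 0,"rz": 0},
    {"x": 34.7,"y": 2.8,"z": 0,"rx": 0,"ry": 0,"rz": 0},
    {"x": 17.5,"y": 1.4,"z": 0,"rx": 0,"ry": 0,"rz": 0},
    {"x": 0,"y": 0,"z": 0,"rx": 0,"ry": 0,"rz": 0},
    {"x": 0,"y": 0,"z": 0,"rx": 0,"ry": 0,"rz": 0}
  ]
}}

```text
time_s: 11.85
ee_pos: [524.7, 135.8, 151.3]
ee_rot: [-179.9, 0.0, 103.5]
force: [-0.1, -0.1, -0.4]
gripper_width: 91.2
gripper_force: 0.0
```

```bash
python3 p.py 526.7 134.5 61 103.5 4
python3 - <<'E'
from h import *
f=grab_frame("top");cv2.imwrite("pics/t2.png",cv2.resize(f["img"][120:290,130:410,::-1],None,fx=2.8,fy=2.8,interpolation=3))
f=grab_frame("wrist");P=cloud(f)
for l in ["spacer_large","spacer_medium","spacer_small"]:
    for d in masks_of("wrist",l)[:1]:
        q=P[d["pixels"]]; q=q[~np.isnan(q[:,0])]; zt=np.percentile(q[:,2],95); s=q[abs(q[:,2]-zt)<5]
        print(l,round(d["p"],2),zt.round(1),cv2.minAreaRect(s[:,:2].astype(np.float32)))
E
```

```text
t 11.85 p [524.7 135.8 151.3] [-179.9    0.   103.5] w 91.2 f [-0.1 -0.1 -0.4] 0.0
[{"x":-0.4,"y":0.4,"z":22.6,"rx":0,"ry":0,"rz":0},{"x":-0.4,"y":0.4,"z":22.6,"rx":0,"ry":0,"rz":0},{"x":-0.4,"y":0.4,"z":22.6,"rx":0,"ry":0,"rz":0},{"x":-0.4,"y":0.4,"z":22.6,"rx":0,"ry":0,"rz":0}]
spacer_large 0.57 107.3 ((526.1134643554688, 134.2462615966797), (62.02069091796875, 25.743194580078125), 13.433134078979492)
spacer_medium 0.87 101.4 ((516.521484375, 175.01095581054688), (49.93912887573242, 25.917295455932617), 13.374886512756348)
spacer_small 0.79 95.5 ((507.2292785644531, 213.34805297851562), (38.21943283081055, 25.823392868041992), 13.460575103759766)
```

View pics/t2.png

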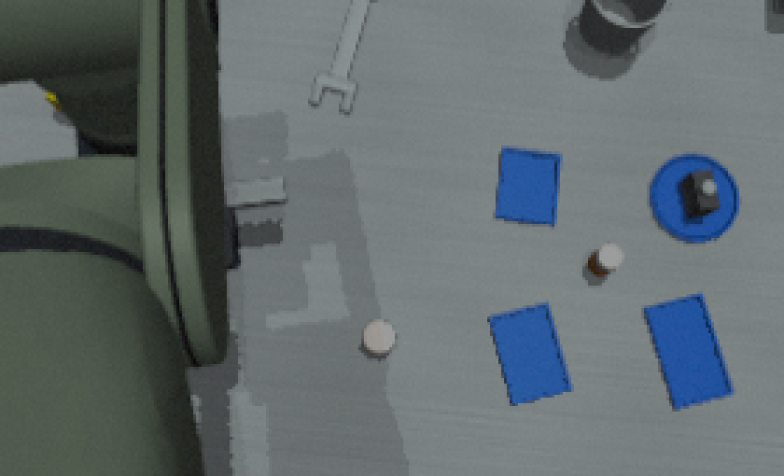

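The top view shows the collar upright in the dish at (703,193), with the trays empty. Next is the large spacer.

>>> {"fn": "move_arm", "kwargs": {
  "plan": [
    {"x": -1.6,"y": 1.2,"z": 15,"rx": 0,"ry": 0,"rz": 0},
    {"x": 0,"y": 0,"z": 25,"rx": 0,"ry": 0,"rz": 0},
    {"x": 0,"y": 0,"z": 25,"rx": 0,"ry": 0,"rz": 0},
    {"x": 0,"y": 0,"z": 17,"rx": 0,"ry": 0,"rz": 0},
    {"x": 0,"y": 0,"z": 7,"rx": 0,"ry": 0,"rz": 0},
    {"x": 0,"y": 0,"z": 0,"rx": 0,"ry": 0,"rz": 0},
    {"x": 0,"y": 0,"z": 0,"rx": 0,"ry": 0,"rz": 0}
  ]
}}

```text
time_s: 12.8
ee_pos: [527.7, 134.4, 63.8]
ee_rot: [179.9, -0.0, 103.4]
force: [-0.0, 0.2, 0.1]
gripper_width: 91.3
gripper_force: 0.0
```

>>> {"fn": "move_arm", "kwargs": {
  "plan": [
    {"x": 0,"y": 0,"z": 0,"rx": 0,"ry": 0,"rz": 0},
    {"x": 0,"y": 0,"z": 0,"rx": 0,"ry": 0,"rz": 0},
    {"x": 0,"y": 0,"z": 0,"rx": 0,"ry": 0,"rz": 0},
    {"x": 0,"y": 0,"z": 0,"rx": 0,"ry": 0,"rz": 0},
    {"x": 0,"y": 0,"z": 0,"rx": 0,"ry": 0,"rz": 0},
    {"x": 0,"y": 0,"z": 0,"rx": 0,"ry": 0,"rz": 0}
  ],
  "grip": 0
}}

```text
time_s: 13.4
ee_pos: [527.1, 134.5, 63.4]
ee_rot: [180.0, -0.0, 103.5]
force: [-1.0, -0.5, 2.6]
gripper_width: 62.0
gripper_force: 15.0
```

>>> {"fn": "move_arm", "kwargs": {
  "plan": [
    {"x": 0,"y": 0,"z": -2,"rx": 0,"ry": 0,"rz": 0},
    {"x": 0,"y": 0,"z": -2,"rx": 0,"ry": 0,"rz": 0},
    {"x": -6,"y": 0,"z": 0,"rx": 0,"ry": 0,"rz": 0},
    {"x": -14,"y": 0,"z": 0,"rx": 0,"ry": 0,"rz": 0},
    {"x": -18,"y": 0,"z": 0,"rx": 0,"ry": 0,"rz": 0},
    {"x": -18,"y": 0,"z": 0,"rx": 0,"ry": 0,"rz": 0},
    {"x": -18,"y": 0,"z": 0,"rx": 0,"ry": 0,"rz": 0},
    {"x": -18,"y": 0,"z": 0,"rx": 0,"ry": 0,"rz": 0},
    {"x": -14,"y": 0,"z": 0,"rx": 0,"ry": 0,"rz": 0},
    {"x": -6,"y": 0,"z": 0,"rx": 0,"ry": 0,"rz": 0}
  ]
}}

```text
time_s: 14.4
ee_pos: [553.4, 23.7, 66.9]
ee_rot: [-180.0, 0.0, 103.4]
force: [-1.0, 0.3, -2.4]
gripper_width: 62.0
gripper_force: 15.0
```

```bash
python3 p.py 455.7 -276.3 70 110.1 13
python3 - <<'E'
from h import *
f=grab_frame("scene");cv2.imwrite("pics/s3.png",cv2.resize(f["img"][120:350,140:390,::-1],None,fx=2.4,fy=2.4))
E
```

```text
t 14.4 p [553.4  23.7  66.9] [-180.     0.   103.4] w 62.0 f [-1.   0.3 -2.4] 15.0
[{"x":-11.2,"y":-6.8,"z":-0.1,"rx":0,"ry":0,"rz":-0.0049},{"x":-22.4,"y":-13.8,"z":-0.3,"rx":0,"ry":0,"rz":-0.0098},{"x":-22.2,"y":-14.0,"z":-0.3,"rx":0,"ry":0,"rz":-0.0098},{"x":-22.1,"y":-14.2,"z":-0.3,"rx":0,"ry":0,"rz":-0.0098},{"x":-22.0,"y":-14.5,"z":-0.3,"rx":0,"ry":0,"rz":-0.0098},{"x":-21.8,"y":-14.7,"z":-0.3,"rx":0,"ry":0,"rz":-0.0098},{"x":-21.7,"y":-14.9,"z":-0.3,"rx":0,"ry":0,"rz":-0.0098},{"x":-21.5,"y":-15.1,"z":-0.3,"rx":0,"ry":0,"rz":-0.0098},{"x":-21.4,"y":-15.3,"z":-0.3,"rx":0,"ry":0,"rz":-0.0098},{"x":-21.2,"y":-15.5,"z":-0.3,"rx":0,"ry":0,"rz":-0.0098}]
[{"x":-21.1,"y":-15.7,"z":-0.3,"rx":0,"ry":0,"rz":-0.0098},{"x":-20.9,"y":-15.9,"z":-0.3,"rx":0,"ry":0,"rz":-0.0098},{"x":-10.4,"y":-8.1,"z":-0.1,"rx":0,"ry":0,"rz":-0.0049}]
```

View pics/s3.png

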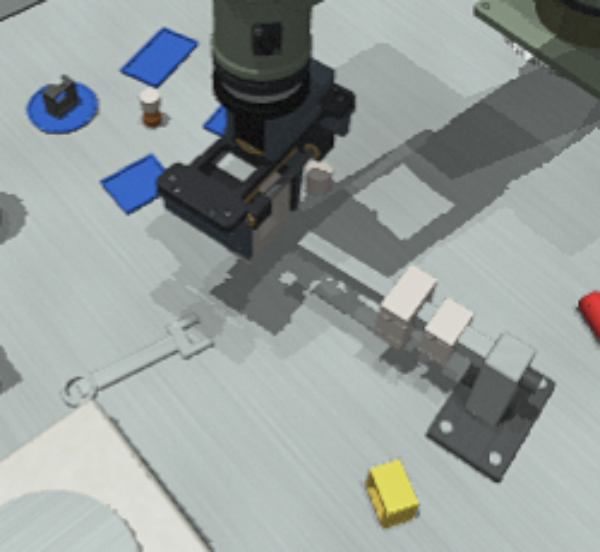

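The scene view shows the large spacer held past the bar's end, with the other two still on. I'll raise it to clear the bottle at (150,105) and go to the large tray.

>>> {"fn": "move_arm", "kwargs": {
  "plan": [
    {"x": -11.2,"y": -6.8,"z": -12,"rx": 0,"ry": 0,"rz": -0.005},
    {"x": -22.4,"y": -13.8,"z": -20,"rx": 0,"ry": 0,"rz": -0.01},
    {"x": -22.2,"y": -14,"z": -15,"rx": 0,"ry": 0,"rz": -0.01},
    {"x": -22.1,"y": -14.2,"z": -5,"rx": 0,"ry": 0,"rz": -0.01},
    {"x": -22,"y": -14.5,"z": 0,"rx": 0,"ry": 0,"rz": -0.01},
    {"x": -21.8,"y": -14.7,"z": 0,"rx": 0,"ry": 0,"rz": -0.01},
    {"x": -21.7,"y": -14.9,"z": 0,"rx": 0,"ry": 0,"rz": -0.01},
    {"x": -21.5,"y": -15.1,"z": 0,"rx": 0,"ry": 0,"rz": -0.01},
    {"x": -21.4,"y": -15.3,"z": 0,"rx": 0,"ry": 0,"rz": -0.01},
    {"x": -21.2,"y": -15.5,"z": 0,"rx": 0,"ry": 0,"rz": -0.01}
  ]
}}

```text
time_s: 15.45
ee_pos: [475.7, -213.0, 120.0]
ee_rot: [180.0, 0.0, 109.0]
force: [1.0, -0.0, -0.6]
gripper_width: 61.8
gripper_force: 15.0
```

>>> {"fn": "move_arm", "kwargs": {
  "plan": [
    {"x": -21.1,"y": -15.7,"z": 0,"rx": 0,"ry": 0,"rz": -0.01},
    {"x": -20.9,"y": -15.9,"z": 0,"rx": 0,"ry": 0,"rz": -0.01},
    {"x": -10.4,"y": -8.1,"z": 0,"rx": 0,"ry": 0,"rz": -0.005},
    {"x": 0,"y": 0,"z": 12,"rx": 0,"ry": 0,"rz": 0},
    {"x": 0,"y": 0,"z": 25,"rx": 0,"ry": 0,"rz": 0},
    {"x": 0,"y": 0,"z": 25,"rx": 0,"ry": 0,"rz": 0},
    {"x": 0,"y": 0,"z": 12,"rx": 0,"ry": 0,"rz": 0},
    {"x": 0,"y": 0,"z": 0,"rx": 0,"ry": 0,"rz": 0},
    {"x": 0,"y": 0,"z": 0,"rx": 0,"ry": 0,"rz": 0}
  ]
}}

```text
time_s: 16.35
ee_pos: [456.9, -274.4, 45.3]
ee_rot: [180.0, 0.0, 110.4]
force: [0.8, -0.2, -1.1]
gripper_width: 62.1
gripper_force: 15.0
```

```bash
python3 p.py 455.7 -276.3 21.5 110 3
```

```text
t 16.35 p [ 456.9 -274.4   45.3] [180.    0.  110.4] w 62.1 f [ 0.8 -0.2 -1.1] 15.0
[{"x":-0.5,"y":-0.6,"z":7.9,"rx":0,"ry":0,"rz":0.0022},{"x":-0.5,"y":-0.6,"z":7.9,"rx":0,"ry":0,"rz":0.0022},{"x":-0.5,"y":-0.6,"z":7.9,"rx":0,"ry":0,"rz":0.0022}]
```

>>> {"fn": "move_arm", "kwargs": {
  "plan": [
    {"x": -0.7,"y": -0.8,"z": 8,"rx": 0,"ry": 0,"rz": 0.003},
    {"x": -0.7,"y": -0.8,"z": 8,"rx": 0,"ry": 0,"rz": 0.003},
    {"x": 0,"y": 0,"z": 4,"rx": 0,"ry": 0,"rz": 0},
    {"x": 0,"y": 0,"z": 2,"rx": 0,"ry": 0,"rz": 0},
    {"x": 0,"y": 0,"z": 1.5,"rx": 0,"ry": 0,"rz": 0},
    {"x": 0,"y": 0,"z": 0.5,"rx": 0,"ry": 0,"rz": 0},
    {"x": 0,"y": 0,"z": 0,"rx": 0,"ry": 0,"rz": 0},
    {"x": 0,"y": 0,"z": 0,"rx": 0,"ry": 0,"rz": 0}
  ]
}}

```text
time_s: 17.15
ee_pos: [455.4, -276.7, 21.4]
ee_rot: [180.0, 0.0, 110.0]
force: [-0.4, -0.1, 2.8]
gripper_width: 61.7
gripper_force: 15.0
```

```bash
python3 p.py 455.7 -276.3 21 110 1
```

```text
t 17.15 p [ 455.4 -276.7   21.4] [180.   0. 110.] w 61.7 f [-0.4 -0.1  2.8] 15.0
[{"x":0.2,"y":0.4,"z":0.4,"rx":0,"ry":0,"rz":0}]
```

Contact with the tray floor. Release, rise and go back for the medium spacer.

>>> {"fn": "move_arm", "kwargs": {
  "plan": [
    {"x": 0,"y": 0,"z": 0,"rx": 0,"ry": 0,"rz": 0},
    {"x": 0,"y": 0,"z": 0,"rx": 0,"ry": 0,"rz": 0},
    {"x": 0,"y": 0,"z": 0,"rx": 0,"ry": 0,"rz": 0},
    {"x": 0,"y": 0,"z": 0,"rx": 0,"ry": 0,"rz": 0},
    {"x": 0,"y": 0,"z": -15,"rx": 0,"ry": 0,"rz": 0},
    {"x": 0,"y": 0,"z": -35,"rx": 0,"ry": 0,"rz": 0},
    {"x": 0,"y": 0,"z": -45,"rx": 0,"ry": 0,"rz": 0},
    {"x": 0,"y": 0,"z": -30,"rx": 0,"ry": 0,"rz": 0}
  ],
  "grip": 1
}}

```text
time_s: 17.95
ee_pos: [456.1, -277.1, 148.7]
ee_rot: [179.9, 0.1, 110.0]
force: [-0.1, 0.0, 0.5]
gripper_width: 91.2
gripper_force: 0.0
```

```bash
python3 p.py 517 175.3 150 103.5 15
```

```text
t 17.95 p [ 456.1 -277.1  148.7] [1.799e+02 1.000e-01 1.100e+02] w 91.2 f [-0.1  0.   0.5] 0.0
[{"x":14.4,"y":7.6,"z":-0.1,"rx":0,"ry":0,"rz":0.0041},{"x":28.9,"y":15.0,"z":-0.1,"rx":0,"ry":0,"rz":0.0081},{"x":29.1,"y":14.8,"z":-0.1,"rx":0,"ry":0,"rz":0.0081},{"x":29.2,"y":14.5,"z":-0.1,"rx":0,"ry":0,"rz":0.0081},{"x":29.3,"y":14.3,"z":-0.1,"rx":0,"ry":0,"rz":0.0081},{"x":29.4,"y":14.1,"z":-0.1,"rx":0,"ry":0,"rz":0.0081},{"x":29.5,"y":13.8,"z":-0.1,"rx":0,"ry":0,"rz":0.0081},{"x":29.6,"y":13.6,"z":-0.1,"rx":0,"ry":0,"rz":0.0081},{"x":29.7,"y":13.4,"z":-0.1,"rx":0,"ry":0,"rz":0.0081},{"x":29.9,"y":13.1,"z":-0.1,"rx":0,"ry":0,"rz":0.0081}]
[{"x":30.0,"y":12.9,"z":-0.1,"rx":0,"ry":0,"rz":0.0081},{"x":30.1,"y":12.6,"z":-0.1,"rx":0,"ry":0,"rz":0.0081},{"x":30.2,"y":12.4,"z":-0.1,"rx":0,"ry":0,"rz":0.0081},{"x":30.3,"y":12.1,"z":-0.1,"rx":0,"ry":0,"rz":0.0081},{"x":15.2,"y":5.9,"z":0,"rx":0,"ry":0,"rz":0.0041}]
```

>>> {"fn": "move_arm", "kwargs": {
  "plan": [
    {"x": 14.4,"y": 7.6,"z": 0,"rx": 0,"ry": 0,"rz": 0.004},
    {"x": 28.9,"y": 15,"z": 0,"rx": 0,"ry": 0,"rz": 0.008},
    {"x": 29.1,"y": 14.8,"z": 0,"rx": 0,"ry": 0,"rz": 0.008},
    {"x": 29.2,"y": 14.5,"z": 0,"rx": 0,"ry": 0,"rz": 0.008},
    {"x": 29.3,"y": 14.3,"z": 0,"rx": 0,"ry": 0,"rz": 0.008},
    {"x": 29.4,"y": 14.1,"z": 0,"rx": 0,"ry": 0,"rz": 0.008},
    {"x": 29.5,"y": 13.8,"z": 0,"rx": 0,"ry": 0,"rz": 0.008},
    {"x": 29.6,"y": 13.6,"z": 0,"rx": 0,"ry": 0,"rz": 0.008},
    {"x": 29.7,"y": 13.4,"z": 0,"rx": 0,"ry": 0,"rz": 0.008},
    {"x": 29.9,"y": 13.1,"z": 0,"rx": 0,"ry": 0,"rz": 0.008}
  ]
}}

```text
time_s: 18.95
ee_pos: [496.6, 31.7, 146.1]
ee_rot: [180.0, 0.0, 105.6]
force: [0.5, -0.1, 0.0]
gripper_width: 91.2
gripper_force: 0.0
```

>>> {"fn": "move_arm", "kwargs": {
  "plan": [
    {"x": 30,"y": 12.9,"z": 0,"rx": 0,"ry": 0,"rz": 0.008},
    {"x": 30.1,"y": 12.6,"z": 0,"rx": 0,"ry": 0,"rz": 0.008},
    {"x": 30.2,"y": 12.4,"z": 0,"rx": 0,"ry": 0,"rz": 0.008},
    {"x": 30.3,"y": 12.1,"z": 0,"rx": 0,"ry": 0,"rz": 0.008},
    {"x": 15.2,"y": 5.9,"z": 0,"rx": 0,"ry": 0,"rz": 0.005},
    {"x": 0,"y": 0,"z": 0,"rx": 0,"ry": 0,"rz": 0},
    {"x": 0,"y": 0,"z": 0,"rx": 0,"ry": 0,"rz": 0}
  ]
}}

```text
time_s: 19.65
ee_pos: [515.5, 175.6, 145.8]
ee_rot: [-180.0, 0.0, 103.6]
force: [0.2, 0.7, 0.3]
gripper_width: 91.3
gripper_force: 0.0
```

```bash
python3 - <<'E'
from h import *
f=grab_frame("top");cv2.imwrite("pics/t3.png",cv2.resize(f["img"][150:290,290:410,::-1],None,fx=4,fy=4,interpolation=3))
f=grab_frame("wrist");P=cloud(f)
for l in ["spacer_medium","spacer_small"]:
    for d in masks_of("wrist",l)[:1]:
        q=P[d["pixels"]]; q=q[~np.isnan(q[:,0])]; zt=np.percentile(q[:,2],95); s=q[abs(q[:,2]-zt)<5]
        print(l,round(d["p"],2),zt.round(1),cv2.minAreaRect(s[:,:2].astype(np.float32)))
E
python3 p.py 517 175.2 67 103.5 4
```

```text
spacer_medium 0.66 101.3 ((515.882080078125, 174.91616821289062), (49.31018829345703, 26.35539436340332), 13.116740226745605)
spacer_small 0.64 95.4 ((507.3128356933594, 213.28829956054688), (37.54008483886719, 25.864337921142578), 13.419054985046387)
t 19.85 p [515.7 174.9 146.1] [-180.     0.   103.5] w 91.2 f [-0.  -0.1 -0.3] 0.0
[{"x":0,"y":0.3,"z":19.8,"rx":0,"ry":0,"rz":0},{"x":0,"y":0.3,"z":19.8,"rx":0,"ry":0,"rz":0},{"x":0,"y":0.3,"z":19.8,"rx":0,"ry":0,"rz":0},{"x":0,"y":0.3,"z":19.8,"rx":0,"ry":0,"rz":0}]
```

View pics/t3.png

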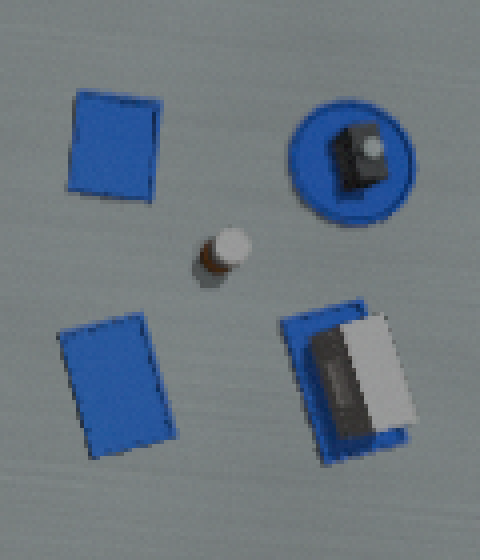

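The top view shows the large spacer standing in its tray around (360,375). Now the medium.

>>> {"fn": "move_arm", "kwargs": {
  "plan": [
    {"x": 0,"y": 0.8,"z": 15,"rx": 0,"ry": 0,"rz": 0},
    {"x": 0,"y": 0,"z": 25,"rx": 0,"ry": 0,"rz": 0},
    {"x": 0,"y": 0,"z": 23,"rx": 0,"ry": 0,"rz": 0},
    {"x": 0,"y": 0,"z": 13,"rx": 0,"ry": 0,"rz": 0},
    {"x": 0,"y": 0,"z": 3,"rx": 0,"ry": 0,"rz": 0},
    {"x": 0,"y": 0,"z": 0,"rx": 0,"ry": 0,"rz": 0},
    {"x": 0,"y": 0,"z": 0,"rx": 0,"ry": 0,"rz": 0}
  ]
}}

```text
time_s: 20.55
ee_pos: [517.3, 176.0, 67.9]
ee_rot: [179.9, -0.0, 103.5]
force: [0.2, 1.0, -0.6]
gripper_width: 90.9
gripper_force: 0.0
```

>>> {"fn": "move_arm", "kwargs": {
  "plan": [
    {"x": 0,"y": 0,"z": 0,"rx": 0,"ry": 0,"rz": 0},
    {"x": 0,"y": 0,"z": 0,"rx": 0,"ry": 0,"rz": 0},
    {"x": 0,"y": 0,"z": 0,"rx": 0,"ry": 0,"rz": 0},
    {"x": 0,"y": 0,"z": 0,"rx": 0,"ry": 0,"rz": 0},
    {"x": 0,"y": 0,"z": 0,"rx": 0,"ry": 0,"rz": 0},
    {"x": 0,"y": 0,"z": 0,"rx": 0,"ry": 0,"rz": 0},
    {"x": 0,"y": 0,"z": 0,"rx": 0,"ry": 0,"rz": 0}
  ],
  "grip": 0
}}

```text
time_s: 21.25
ee_pos: [516.6, 176.1, 67.1]
ee_rot: [180.0, -0.0, 103.5]
force: [-0.2, -0.5, 1.6]
gripper_width: 50.1
gripper_force: 15.0
```

>>> {"fn": "move_arm", "kwargs": {
  "plan": [
    {"x": 0,"y": 0,"z": -2,"rx": 0,"ry": 0,"rz": 0},
    {"x": 0,"y": 0,"z": -2,"rx": 0,"ry": 0,"rz": 0},
    {"x": -8,"y": 0,"z": 0,"rx": 0,"ry": 0,"rz": 0},
    {"x": -20,"y": 0,"z": 0,"rx": 0,"ry": 0,"rz": 0},
    {"x": -25,"y": 0,"z": 0,"rx": 0,"ry": 0,"rz": 0},
    {"x": -25,"y": 0,"z": 0,"rx": 0,"ry": 0,"rz": 0},
    {"x": -25,"y": 0,"z": 0,"rx": 0,"ry": 0,"rz": 0},
    {"x": -25,"y": 0,"z": 0,"rx": 0,"ry": 0,"rz": 0},
    {"x": -18,"y": 0,"z": 0,"rx": 0,"ry": 0,"rz": 0},
    {"x": -6,"y": 0,"z": 0,"rx": 0,"ry": 0,"rz": 0}
  ]
}}

```text
time_s: 22.25
ee_pos: [552.5, 26.3, 71.0]
ee_rot: [180.0, 0.0, 103.4]
force: [0.4, 0.0, -0.6]
gripper_width: 50.1
gripper_force: 15.0
```

```bash
python3 p.py 440 -142.5 71 109.7 10
```

```text
t 22.25 p [552.5  26.3  71. ] [180.    0.  103.4] w 50.1 f [ 0.4  0.  -0.6] 15.0
[{"x":-7.7,"y":-8.3,"z":0,"rx":0,"ry":0,"rz":-0.0061},{"x":-15.2,"y":-16.6,"z":0,"rx":0,"ry":0,"rz":-0.0122},{"x":-15.0,"y":-16.8,"z":0,"rx":0,"ry":0,"rz":-0.0122},{"x":-14.8,"y":-17.0,"z":0,"rx":0,"ry":0,"rz":-0.0122},{"x":-14.6,"y":-17.1,"z":0,"rx":0,"ry":0,"rz":-0.0122},{"x":-14.4,"y":-17.3,"z":0,"rx":0,"ry":0,"rz":-0.0122},{"x":-14.2,"y":-17.5,"z":0,"rx":0,"ry":0,"rz":-0.0122},{"x":-14.0,"y":-17.7,"z":0,"rx":0,"ry":0,"rz":-0.0122},{"x":-13.8,"y":-17.8,"z":0,"rx":0,"ry":0,"rz":-0.0122},{"x":-6.8,"y":-9.0,"z":0,"rx":0,"ry":0,"rz":-0.0061}]
```

>>> {"fn": "move_arm", "kwargs": {
  "plan": [
    {"x": -7.7,"y": -8.3,"z": -10,"rx": 0,"ry": 0,"rz": -0.006},
    {"x": -15.2,"y": -16.6,"z": -15,"rx": 0,"ry": 0,"rz": -0.012},
    {"x": -15,"y": -16.8,"z": -5,"rx": 0,"ry": 0,"rz": -0.012},
    {"x": -14.8,"y": -17,"z": 0,"rx": 0,"ry": 0,"rz": -0.012},
    {"x": -14.6,"y": -17.1,"z": 0,"rx": 0,"ry": 0,"rz": -0.012},
    {"x": -14.4,"y": -17.3,"z": 0,"rx": 0,"ry": 0,"rz": -0.012},
    {"x": -14.2,"y": -17.5,"z": 0,"rx": 0,"ry": 0,"rz": -0.012},
    {"x": -14,"y": -17.7,"z": 0,"rx": 0,"ry": 0,"rz": -0.012},
    {"x": -13.8,"y": -17.8,"z": 0,"rx": 0,"ry": 0,"rz": -0.012},
    {"x": -6.8,"y": -9,"z": 0,"rx": 0,"ry": 0,"rz": -0.006}
  ]
}}

```text
time_s: 23.25
ee_pos: [438.5, -141.1, 101.6]
ee_rot: [180.0, 0.0, 109.7]
force: [0.6, 0.2, 0.2]
gripper_width: 49.7
gripper_force: 15.0
```

>>> {"fn": "move_arm", "kwargs": {
  "plan": [
    {"x": 0,"y": 0,"z": 12,"rx": 0,"ry": 0,"rz": 0},
    {"x": 0,"y": 0,"z": 22,"rx": 0,"ry": 0,"rz": 0},
    {"x": 0,"y": 0,"z": 16,"rx": 0,"ry": 0,"rz": 0},
    {"x": 0,"y": 0,"z": 8,"rx": 0,"ry": 0,"rz": 0},
    {"x": 0,"y": 0,"z": 0,"rx": 0,"ry": 0,"rz": 0},
    {"x": 0,"y": 0,"z": 0,"rx": 0,"ry": 0,"rz": 0}
  ]
}}

```text
time_s: 23.85
ee_pos: [440.4, -140.5, 43.6]
ee_rot: [180.0, 0.0, 109.7]
force: [0.2, -0.1, -0.7]
gripper_width: 50.0
gripper_force: 15.0
```

```bash
python3 p.py 440 -142.5 19 109.7 2
```

```text
t 23.85 p [ 440.4 -140.5   43.6] [180.    0.  109.7] w 50.0 f [ 0.2 -0.1 -0.7] 15.0
[{"x":-0.9,"y":-0.5,"z":12.3,"rx":0,"ry":0,"rz":0},{"x":-0.9,"y":-0.5,"z":12.3,"rx":0,"ry":0,"rz":0}]
```

>>> {"fn": "move_arm", "kwargs": {
  "plan": [
    {"x": -0.8,"y": -0.5,"z": 8,"rx": 0,"ry": 0,"rz": 0},
    {"x": -0.8,"y": -0.5,"z": 8,"rx": 0,"ry": 0,"rz": 0},
    {"x": 0,"y": 0,"z": 4,"rx": 0,"ry": 0,"rz": 0},
    {"x": 0,"y": 0,"z": 2.5,"rx": 0,"ry": 0,"rz": 0},
    {"x": 0,"y": 0,"z": 1.5,"rx": 0,"ry": 0,"rz": 0},
    {"x": 0,"y": 0,"z": 0.5,"rx": 0,"ry": 0,"rz": 0},
    {"x": 0,"y": 0,"z": 0,"rx": 0,"ry": 0,"rz": 0},
    {"x": 0,"y": 0,"z": 0,"rx": 0,"ry": 0,"rz": 0}
  ]
}}

```text
time_s: 24.65
ee_pos: [439.2, -142.4, 19.1]
ee_rot: [-180.0, -0.0, 109.7]
force: [-2.4, 0.5, 4.9]
gripper_width: 49.8
gripper_force: 15.0
```

>>> {"fn": "move_arm", "kwargs": {
  "plan": [
    {"x": 0,"y": 0,"z": 0,"rx": 0,"ry": 0,"rz": 0},
    {"x": 0,"y": 0,"z": 0,"rx": 0,"ry": 0,"rz": 0},
    {"x": 0,"y": 0,"z": 0,"rx": 0,"ry": 0,"rz": 0},
    {"x": 0,"y": 0,"z": 0,"rx": 0,"ry": 0,"rz": 0},
    {"x": 0,"y": 0,"z": -15,"rx": 0,"ry": 0,"rz": 0},
    {"x": 0,"y": 0,"z": -35,"rx": 0,"ry": 0,"rz": 0},
    {"x": 0,"y": 0,"z": -45,"rx": 0,"ry": 0,"rz": 0},
    {"x": 0,"y": 0,"z": -30,"rx": 0,"ry": 0,"rz": 0}
  ],
  "grip": 1
}}

```text
time_s: 25.45
ee_pos: [440.2, -142.7, 146.0]
ee_rot: [179.9, 0.1, 109.7]
force: [0.2, 0.9, 0.5]
gripper_width: 91.1
gripper_force: 0.0
```

```bash
python3 p.py 508 213.5 150 103.5 12
```

```text
t 25.45 p [ 440.2 -142.7  146. ] [1.799e+02 1.000e-01 1.097e+02] w 91.1 f [0.2 0.9 0.5] 0.0
[{"x":14.2,"y":8.4,"z":-0.2,"rx":0,"ry":0,"rz":0.0049},{"x":28.5,"y":16.6,"z":-0.4,"rx":0,"ry":0,"rz":0.0099},{"x":28.6,"y":16.3,"z":-0.4,"rx":0,"ry":0,"rz":0.0099},{"x":28.8,"y":16.0,"z":-0.4,"rx":0,"ry":0,"rz":0.0099},{"x":29.0,"y":15.7,"z":-0.4,"rx":0,"ry":0,"rz":0.0099},{"x":29.1,"y":15.4,"z":-0.4,"rx":0,"ry":0,"rz":0.0099},{"x":29.3,"y":15.2,"z":-0.4,"rx":0,"ry":0,"rz":0.0099},{"x":29.4,"y":14.9,"z":-0.4,"rx":0,"ry":0,"rz":0.0099},{"x":29.6,"y":14.6,"z":-0.4,"rx":0,"ry":0,"rz":0.0099},{"x":29.7,"y":14.3,"z":-0.4,"rx":0,"ry":0,"rz":0.0099}]
[{"x":29.8,"y":14.0,"z":-0.4,"rx":0,"ry":0,"rz":0.0099},{"x":15.0,"y":6.8,"z":-0.2,"rx":0,"ry":0,"rz":0.0049}]
```

>>> {"fn": "move_arm", "kwargs": {
  "plan": [
    {"x": 14.2,"y": 8.4,"z": 0,"rx": 0,"ry": 0,"rz": 0.005},
    {"x": 28.5,"y": 16.6,"z": 0,"rx": 0,"ry": 0,"rz": 0.01},
    {"x": 28.6,"y": 16.3,"z": 0,"rx": 0,"ry": 0,"rz": 0.01},
    {"x": 28.8,"y": 16,"z": 0,"rx": 0,"ry": 0,"rz": 0.01},
    {"x": 29,"y": 15.7,"z": 0,"rx": 0,"ry": 0,"rz": 0.01},
    {"x": 29.1,"y": 15.4,"z": 0,"rx": 0,"ry": 0,"rz": 0.01},
    {"x": 29.3,"y": 15.2,"z": 0,"rx": 0,"ry": 0,"rz": 0.01},
    {"x": 29.4,"y": 14.9,"z": 0,"rx": 0,"ry": 0,"rz": 0.01},
    {"x": 29.6,"y": 14.6,"z": 0,"rx": 0,"ry": 0,"rz": 0.01},
    {"x": 29.7,"y": 14.3,"z": 0,"rx": 0,"ry": 0,"rz": 0.01}
  ]
}}

```text
time_s: 26.45
ee_pos: [498.2, 166.6, 143.4]
ee_rot: [-180.0, 0.0, 104.3]
force: [0.5, 0.8, 0.0]
gripper_width: 91.0
gripper_force: 0.0
```

>>> {"fn": "move_arm", "kwargs": {
  "plan": [
    {"x": 29.8,"y": 14,"z": 0,"rx": 0,"ry": 0,"rz": 0.01},
    {"x": 15,"y": 6.8,"z": 0,"rx": 0,"ry": 0,"rz": 0.004},
    {"x": 0,"y": 0,"z": 0,"rx": 0,"ry": 0,"rz": 0},
    {"x": 0,"y": 0,"z": 0,"rx": 0,"ry": 0,"rz": 0},
    {"x": 0,"y": 0,"z": 0,"rx": 0,"ry": 0,"rz": 0}
  ]
}}

```text
time_s: 26.95
ee_pos: [507.1, 212.4, 143.5]
ee_rot: [-180.0, 0.0, 103.4]
force: [-0.4, 0.1, -0.7]
gripper_width: 91.5
gripper_force: 0.0
```

```bash
python3 - <<'E'
from h import *
f=grab_frame("top");cv2.imwrite("pics/t4.png",cv2.resize(f["img"][150:290,290:410,::-1],None,fx=4,fy=4,interpolation=3))
f=grab_frame("wrist");P=cloud(f)
for l in ["spacer_small"]:
    for d in masks_of("wrist",l)[:1]:
        q=P[d["pixels"]]; q=q[~np.isnan(q[:,0])]; zt=np.percentile(q[:,2],95); s=q[abs(q[:,2]-zt)<5]
        print(l,round(d["p"],2),zt.round(1),cv2.minAreaRect(s[:,:2].astype(np.float32)))
E
python3 p.py 507.8 213.5 72 103.5 4
```

```text
spacer_small 0.88 38.4 ((617.7271728515625, 269.9947814941406), (37.65351867675781, 26.287078857421875), 68.51570129394531)
t 27.1 p [507.4 212.6 143.7] [-180.     0.   103.4] w 91.2 f [-0.7  0.1  0.3] 0.0
[{"x":0.2,"y":0.1,"z":17.9,"rx":0,"ry":0,"rz":-0.0005},{"x":0.2,"y":0.1,"z":17.9,"rx":0,"ry":0,"rz":-0.0005},{"x":0.2,"y":0.1,"z":17.9,"rx":0,"ry":0,"rz":-0.0005},{"x":0.2,"y":0.1,"z":17.9,"rx":0,"ry":0,"rz":-0.0005}]
```

View pics/t4.png

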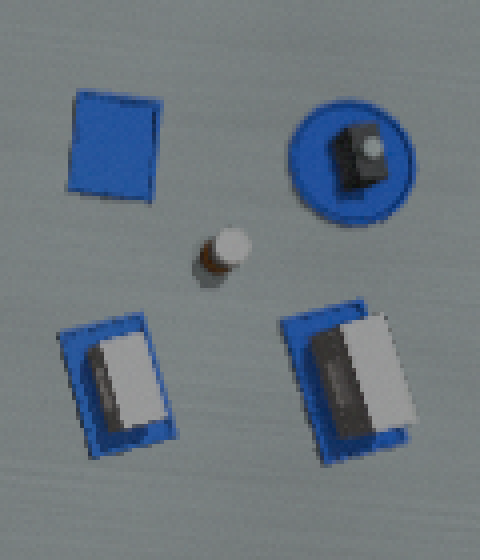

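The top view shows medium and large standing in their trays and the collar in the dish. Now the small spacer.

>>> {"fn": "move_arm", "kwargs": {
  "plan": [
    {"x": 0.5,"y": 0.4,"z": 15,"rx": 0,"ry": 0,"rz": 0},
    {"x": 0,"y": 0,"z": 22,"rx": 0,"ry": 0,"rz": 0},
    {"x": 0,"y": 0,"z": 20,"rx": 0,"ry": 0,"rz": 0},
    {"x": 0,"y": 0,"z": 12,"rx": 0,"ry": 0,"rz": 0},
    {"x": 0,"y": 0,"z": 3,"rx": 0,"ry": 0,"rz": 0},
    {"x": 0,"y": 0,"z": 0,"rx": 0,"ry": 0,"rz": 0},
    {"x": 0,"y": 0,"z": 0,"rx": 0,"ry": 0,"rz": 0}
  ]
}}

```text
time_s: 27.8
ee_pos: [508.5, 214.5, 72.4]
ee_rot: [179.9, -0.0, 103.5]
force: [-0.4, 0.6, 0.9]
gripper_width: 91.2
gripper_force: 0.0
```

>>> {"fn": "move_arm", "kwargs": {
  "plan": [
    {"x": 0,"y": 0,"z": 0,"rx": 0,"ry": 0,"rz": 0},
    {"x": 0,"y": 0,"z": 0,"rx": 0,"ry": 0,"rz": 0},
    {"x": 0,"y": 0,"z": 0,"rx": 0,"ry": 0,"rz": 0},
    {"x": 0,"y": 0,"z": 0,"rx": 0,"ry": 0,"rz": 0},
    {"x": 0,"y": 0,"z": 0,"rx": 0,"ry": 0,"rz": 0},
    {"x": 0,"y": 0,"z": 0,"rx": 0,"ry": 0,"rz": 0},
    {"x": 0,"y": 0,"z": 0,"rx": 0,"ry": 0,"rz": 0},
    {"x": 0,"y": 0,"z": 0,"rx": 0,"ry": 0,"rz": 0}
  ],
  "grip": 0
}}

```text
time_s: 28.6
ee_pos: [507.8, 214.3, 71.5]
ee_rot: [-180.0, -0.0, 103.5]
force: [0.4, -0.3, 0.1]
gripper_width: 38.1
gripper_force: 15.0
```

>>> {"fn": "move_arm", "kwargs": {
  "plan": [
    {"x": 0,"y": 0,"z": -4,"rx": 0,"ry": 0,"rz": 0},
    {"x": -10,"y": 0,"z": 0,"rx": 0,"ry": 0,"rz": 0},
    {"x": -22,"y": 0,"z": 0,"rx": 0,"ry": 0,"rz": 0},
    {"x": -28,"y": 0,"z": 0,"rx": 0,"ry": 0,"rz": 0},
    {"x": -28,"y": 0,"z": 0,"rx": 0,"ry": 0,"rz": 0},
    {"x": -28,"y": 0,"z": 0,"rx": 0,"ry": 0,"rz": 0},
    {"x": -28,"y": 0,"z": 0,"rx": 0,"ry": 0,"rz": 0},
    {"x": -24,"y": 0,"z": 0,"rx": 0,"ry": 0,"rz": 0},
    {"x": -10,"y": 0,"z": 0,"rx": 0,"ry": 0,"rz": 0},
    {"x": 0,"y": 0,"z": 0,"rx": 0,"ry": 0,"rz": 0}
  ]
}}

```text
time_s: 29.6
ee_pos: [549.4, 40.0, 75.6]
ee_rot: [180.0, -0.0, 103.3]
force: [0.5, 0.9, -0.8]
gripper_width: 37.7
gripper_force: 15.0
```

```bash
python3 p.py 584.8 -131.8 75 88.2 10
```

```text
t 29.6 p [549.4  40.   75.6] [180.   -0.  103.3] w 37.7 f [ 0.5  0.9 -0.8] 15.0
[{"x":-9.7,"y":-0.3,"z":0,"rx":0,"ry":0,"rz":0.0147},{"x":-19.5,"y":-0.3,"z":0.1,"rx":0,"ry":0,"rz":0.0293},{"x":-19.5,"y":0.3,"z":0.1,"rx":0,"ry":0,"rz":0.0293},{"x":-19.5,"y":0.9,"z":0.1,"rx":0,"ry":0,"rz":0.0293},{"x":-19.4,"y":1.4,"z":0.1,"rx":0,"ry":0,"rz":0.0293},{"x":-19.4,"y":2.0,"z":0.1,"rx":0,"ry":0,"rz":0.0293},{"x":-19.3,"y":2.6,"z":0.1,"rx":0,"ry":0,"rz":0.0293},{"x":-19.2,"y":3.1,"z":0.1,"rx":0,"ry":0,"rz":0.0293},{"x":-19.1,"y":3.7,"z":0.1,"rx":0,"ry":0,"rz":0.0293},{"x":-9.5,"y":2.1,"z":0,"rx":0,"ry":0,"rz":0.0147}]
```

>>> {"fn": "move_arm", "kwargs": {
  "plan": [
    {"x": -9.7,"y": -0.3,"z": 0,"rx": 0,"ry": 0,"rz": 0.01},
    {"x": -19.5,"y": -0.3,"z": 0,"rx": 0,"ry": 0,"rz": 0.03},
    {"x": -19.5,"y": 0.3,"z": 0,"rx": 0,"ry": 0,"rz": 0.03},
    {"x": -19.5,"y": 0.9,"z": 0,"rx": 0,"ry": 0,"rz": 0.03},
    {"x": -19.4,"y": 1.4,"z": 0,"rx": 0,"ry": 0,"rz": 0.03},
    {"x": -19.4,"y": 2,"z": 0,"rx": 0,"ry": 0,"rz": 0.03},
    {"x": -19.3,"y": 2.6,"z": 0,"rx": 0,"ry": 0,"rz": 0.03},
    {"x": -19.2,"y": 3.1,"z": 0,"rx": 0,"ry": 0,"rz": 0.03},
    {"x": -19.1,"y": 3.7,"z": 0,"rx": 0,"ry": 0,"rz": 0.03},
    {"x": -9.5,"y": 2.1,"z": 0,"rx": 0,"ry": 0,"rz": 0.015}
  ]
}}

```text
time_s: 30.6
ee_pos: [585.7, -131.0, 75.5]
ee_rot: [180.0, 0.0, 88.2]
force: [0.3, 0.2, -0.7]
gripper_width: 37.8
gripper_force: 15.0
```

>>> {"fn": "move_arm", "kwargs": {
  "plan": [
    {"x": 0,"y": 0,"z": 10,"rx": 0,"ry": 0,"rz": 0},
    {"x": 0,"y": 0,"z": 15,"rx": 0,"ry": 0,"rz": 0},
    {"x": 0,"y": 0,"z": 8,"rx": 0,"ry": 0,"rz": 0},
    {"x": 0,"y": 0,"z": 0,"rx": 0,"ry": 0,"rz": 0},
    {"x": 0,"y": 0,"z": 0,"rx": 0,"ry": 0,"rz": 0},
    {"x": 0,"y": 0,"z": 0,"rx": 0,"ry": 0,"rz": 0}
  ]
}}

```text
time_s: 31.2
ee_pos: [585.8, -130.0, 43.0]
ee_rot: [179.9, 0.0, 88.3]
force: [-0.2, 0.1, 0.3]
gripper_width: 37.7
gripper_force: 15.0
```

```bash
python3 p.py 584.8 -131.8 17.5 88.2 2
```

```text
t 31.2 p [ 585.8 -130.    43. ] [179.9   0.   88.3] w 37.7 f [-0.2  0.1  0.3] 15.0
[{"x":-0.9,"y":-0.5,"z":12.8,"rx":0.0005,"ry":0,"rz":0.001},{"x":-0.9,"y":-0.5,"z":12.8,"rx":0.0005,"ry":0,"rz":0.001}]
```

>>> {"fn": "move_arm", "kwargs": {
  "plan": [
    {"x": -0.8,"y": -0.4,"z": 9,"rx": 0,"ry": 0,"rz": 0},
    {"x": -0.8,"y": -0.4,"z": 8,"rx": 0,"ry": 0,"rz": 0},
    {"x": 0,"y": 0,"z": 4,"rx": 0,"ry": 0,"rz": 0},
    {"x": 0,"y": 0,"z": 2.5,"rx": 0,"ry": 0,"rz": 0},
    {"x": 0,"y": 0,"z": 1.5,"rx": 0,"ry": 0,"rz": 0},
    {"x": 0,"y": 0,"z": 0.5,"rx": 0,"ry": 0,"rz": 0},
    {"x": 0,"y": 0,"z": 0,"rx": 0,"ry": 0,"rz": 0},
    {"x": 0,"y": 0,"z": 0,"rx": 0,"ry": 0,"rz": 0}
  ]
}}

```text
time_s: 32.0
ee_pos: [584.3, -131.9, 17.5]
ee_rot: [-180.0, -0.0, 88.3]
force: [-3.4, 0.7, 4.5]
gripper_width: 37.7
gripper_force: 15.0
```

Release, rise and back away (toward -x) for the final look.

>>> {"fn": "move_arm", "kwargs": {
  "plan": [
    {"x": 0,"y": 0,"z": 0,"rx": 0,"ry": 0,"rz": 0},
    {"x": 0,"y": 0,"z": 0,"rx": 0,"ry": 0,"rz": 0},
    {"x": 0,"y": 0,"z": 0,"rx": 0,"ry": 0,"rz": 0},
    {"x": 0,"y": 0,"z": 0,"rx": 0,"ry": 0,"rz": 0},
    {"x": 0,"y": 0,"z": -15,"rx": 0,"ry": 0,"rz": 0},
    {"x": 0,"y": 0,"z": -35,"rx": 0,"ry": 0,"rz": 0},
    {"x": 0,"y": 0,"z": -45,"rx": 0,"ry": 0,"rz": 0},
    {"x": 0,"y": 0,"z": -45,"rx": 0,"ry": 0,"rz": 0},
    {"x": 20,"y": 0,"z": -20,"rx": 0,"ry": 0,"rz": 0},
    {"x": 30,"y": 0,"z": 0,"rx": 0,"ry": 0,"rz": 0}
  ],
  "grip": 1
}}

```text
time_s: 33.0
ee_pos: [588.4, -83.0, 181.3]
ee_rot: [179.5, 0.1, 88.1]
force: [0.7, 0.6, 0.4]
gripper_width: 91.1
gripper_force: 0.0
```

>>> {"fn": "move_arm", "kwargs": {
  "plan": [
    {"x": 35,"y": 0,"z": 0,"rx": 0,"ry": 0,"rz": 0},
    {"x": 35,"y": 0,"z": 0,"rx": 0,"ry": 0,"rz": 0},
    {"x": 35,"y": 0,"z": 0,"rx": 0,"ry": 0,"rz": 0},
    {"x": 35,"y": 0,"z": 0,"rx": 0,"ry": 0,"rz": 0},
    {"x": 35,"y": 0,"z": 0,"rx": 0,"ry": 0,"rz": 0},
    {"x": 20,"y": 0,"z": 0,"rx": 0,"ry": 0,"rz": 0},
    {"x": 0,"y": 0,"z": 0,"rx": 0,"ry": 0,"rz": 0},
    {"x": 0,"y": 0,"z": 0,"rx": 0,"ry": 0,"rz": 0}
  ]
}}

```text
time_s: 33.8
ee_pos: [591.8, 112.9, 176.8]
ee_rot: [-180.0, 0.0, 88.3]
force: [-0.3, -0.9, 0.4]
gripper_width: 90.9
gripper_force: 0.0
```

Run:
```python
from h import *
f=grab_frame("top");cv2.imwrite("pics/t5.png",cv2.resize(f["img"][150:290,290:410,::-1],None,fx=4,fy=4,interpolation=3))
P=cloud(f)
for l in ["collar","spacer_small","spacer_medium","spacer_large"]:
    for d in masks_of("top",l)[:2]:
        q=P[d["pixels"]]; q=q[~np.isnan(q[:,0])]; zt=np.percentile(q[:,2],95); s=q[abs(q[:,2]-zt)<4]
        print(l,round(d["p"],2),zt.round(1),cv2.minAreaRect(s[:,:2].astype(np.float32)))
```

```text
collar 0.62 44.2 ((590.8988037109375, -276.7644348144531), (9.870526313781738, 13.027477264404297), 11.344775199890137)
spacer_small 0.51 42.9 ((585.8794555664062, -133.1073455810547), (25.681743621826172, 38.26139831542969), 88.05473327636719)
spacer_medium 0.6 54.7 ((440.9020690917969, -144.01693725585938), (50.19557189941406, 26.311019897460938), 19.526891708374023)
spacer_large 0.79 66.6 ((455.62640380859375, -276.7854309082031), (61.04371643066406, 25.78775978088379), 20.32325553894043)
```

View pics/t5.png

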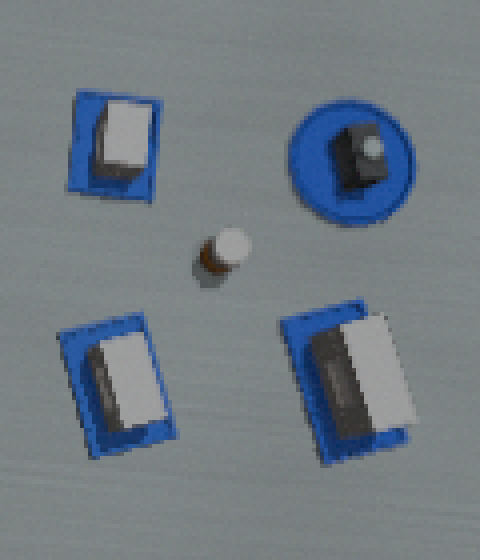

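All three spacers stand centred and square in their own trays. Measured tops of 43, 55 and 67 mm are 1–2 mm above nominal, the same high offset this camera has shown throughout. The collar is in the dish at (365,155).

```bash
python3 -c "
from workcell import *
print(job_done())"
```

```text
the job is handed in; nothing more can be done
None
```

The job is handed in: the collar came off first and is in the round dish, and the small, medium and large spacers each stand flat in their own tray, at about 34 s of the 115 s allowed.

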